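# Find the loose stake-plate bolt and hold its cover open

## Task

The stake plate on the jeweller's bench rocks. First clear the round tin off the plate, standing it on the bench midway between the white dish and the soldering board; then tap down on the covered bolts to find the loose one, lift that bolt's hinged cover nearly upright and finish while still holding it open, so that a workmate can get the key in. Leave the covers of the tight bolts shut and everything else where it is.

Things in the scene. Friction and masses are not known exactly. Their poses are not given: they have to be found in the camera images.
- stake_plate: dark cast plate fixed on the bench, 190 mm along its x, 340 along its y, 18 thick; origin at the centre of its underside, at bench height; x away from the robot to within 12 degrees, y left, z up. Three covered bolts hold it at (x, y) = (-40, 125), (45, 0), (-40, -125) mm; at (72, -145) stands a fixed mushroom stake, 136 mm tall over the bench, head 46 mm across
- bolt_left (a point): centre of the round boss (20 mm across) on the shut steel cover of the left (+y) bolt, above the bolt's axis, 51 mm over the bench, 33 mm over the plate's top; axes as the plate's. Each cover is a box 28 mm wide along y, open underneath, from 11 to 30 mm above the plate's top (boss to 33), from 32 mm before the bolt's axis to 32 mm beyond it, with a lip on its top edge to 40 mm
- bolt_middle (a point): the same point on the middle, farther bolt. Every cover's hinge axis runs along the plate's y, 30 mm before the bolt's axis (robot's side), 12 mm above the plate's top: its far end swings up and towards the robot. Its flat sides can be pinched near the far end, with 45 mm free around it; a light spring, about 0.5 to 1.5 N at the far end, shuts it when let go
- bolt_right (a point): the same point on the right (-y) bolt; the stake's axis is 112 mm beyond it. Tight bolts do not give at all; the loose one gives 5 mm straight down with its cover when tapped on the boss (about 1.5 N starts it, 3 N takes it to its stop) and springs back up. Nothing else shows which one is loose
- loose_bolt (a joint): how far the loose bolt is pressed down, m: 0 at rest, 0.005 fully down (it may be any of the three)
- loose_cover (a joint): opening of the cover over the loose bolt, rad: 0 shut, 1.57 upright, at most 1.75
- tight_cover1 (a joint): opening of the cover over one of the tight bolts, rad, 0 shut
- tight_cover2 (a joint): opening of the cover over the other tight bolt, rad, 0 shut
- tin_center (a point): centre of the round lidded aluminium tin, 42 mm tall, body 46 mm and lid 49 mm across (the lid is the upper 14 mm), about 0.11 kg, standing on the plate at the robot's side of its middle bolt; point half-way up on its axis, 21 mm above its underside; z up along the axis
- dish: empty round white dish, 110 mm across, 18 mm high, loose on the bench; origin at the centre of its underside
- board: rectangular soldering board, pale with a brown rim, 100 mm along its x, 150 along its y, 14 thick, loose on the bench; origin at the centre of its underside. Dish and board stand left of the plate, centres about 225 mm apart along the board's x (either may be the nearer one), with clear bench between
- punch_center (a point): short steel doming punch, 20 mm across and 66 mm tall, standing on end on the far left corner of the plate; point at its centre, 33 mm above the plate's top
- jar: small round glass jar, 42 mm across, 62 mm tall, on the bench beyond the plate; origin at the centre of its underside
- hammer: hammer, 240 mm long, lying on the bench to the right of the plate, handle towards the robot; origin on its underside
- tweezers: steel tweezers, 130 mm long, lying on the bench to the left of the jar, beyond dish and board; origin under their middle
- hex_key: T-handled hex key, 130 mm long, handle 100 mm wide, lying on the bench beyond the plate; origin under the middle of its handle
- ring_clamp: wooden jeweller's ring clamp with a brass band, 130 mm long, 28 mm wide, 26 mm thick, lying on the bench beyond the plate, to the right; origin under its middle, x along its length

How it is judged:
By the outcome, as a careful person would: the job done as asked, in the order asked, and still so for the second after the job is handed in, while the arm keeps its last pose, push and grip.
It also fails if it takes over 61 s, if anything falls off the work surface, if the arm or the gripper's body presses on something with over 40 N, if the wrist force passes 120 N, or if a joint passes its speed limit or range.

## Robot

A 6-joint arm with a two-finger parallel gripper is mounted at the origin on the work surface. World frame = base frame: x ahead of the robot, y to its left, z up, the work surface at z = 0. Lengths are in mm, angles in rad, forces in N, time in s.
With the tool pointing down it reaches from about 250 to 800 mm from the base axis. Payload 3.9 kg.
Tool frame: the origin (TCP) lies at the very end of the fingers, on their centre line; the grasp point (between the pads) lies 19 mm behind it; z points along the fingers, y is the line along which they close (so a half turn about z gives the same grasp; the last joint's range is limited). The gripper opens to 85 mm and grips with 20 to 120 N. Pads are 22 mm wide; open, the fingers measure 114 mm over their backs; the gripper's body (76 mm by 85 mm) begins 54 mm behind the grasp point. The pads swing forward as they close: fully open they stand 13 mm farther back than shut.
Start: joints at [0, 0.26, -0.138, 1.173, 0, 1.571], TCP at [524.991, -0, 231.304] pointing down, gripper open.
Joint ranges: [-2.78, 2.78], [-0.83, 1.72], [-1.28, 1.37], [-1.9, 2.12], [-1.57, 1.48], [-3.14, 3.14]. Speed limits (rad/s): [2.57, 2.57, 3.14, 3.14, 3.14, 3.14].

## Interface

Orientations are given as [roll, pitch, yaw] about the fixed x, y, z axes, in that order (R = Rz(yaw) Ry(pitch) Rx(roll)).
In Python, from cell import ctrl, vision, sign_off, spotter gives the robot as it stands. The module is installed in compiled form; this text tells all that it offers.
- The arm moves only by the tool carry_out, never from a script. Its argument "series" is a list of rows, each a list of 2 entries, a list of its own where there are three numbers: the shift along the tool's x, y, z in mm, then the turn about the tool's z in rad. A call has exactly 8 rows; each row shifts and turns the commanded pose from where the row before left it, along the tool's axes as they then stand; what a row does not reach is not made up. A row lasts 1/8 s, in which the tool goes at most 62.5 mm and 10.7 degrees, less where a joint would pass 70% of its speed; a pose out of reach is approached as far as the arm can. A call with a gripper value outside its range is refused whole. "gripper" is the opening, from 0 (shut) to 1 (fully open), set as the call begins (left out, the last holds). The fingers move at their own pace and stop on an object; "squeeze" is the grip in N (left out, the last holds). Time passes only in rows, so rows that do not move let the fingers close, or fill a call up. It gives the time, the measured TCP pose, the force, the opening and the grip force at its end, in the units of the state.
- ctrl.get_obs(): the state, without advancing time (a new reading comes with each control period).
- vision.capture(name): name is "scene" or "side" or "wrist"; returns a dict with "pixels" (384x512x3 uint8, red, green, blue), "z_map" (384x512 float32, mm along the optical axis (not along the pixel's ray), 0 where there is no reading), "fx", "fy", "cx", "cy" (pixels), "xyz" and "orientation" of the camera in the world. Camera axes: x right, y down, z forward; pixel columns grow to the right and rows downward; lengths in mm; the calibration is good to about 2 mm. A picture is of the moment at which its call begins.
- sign_off(): hands the job in; it is judged then, once.
Trained networks look in the newest picture that a camera, given by its name, has taken for a name from the list of things; names that differ only in an ending like _2 or _b are one class to them, and where a whole thing is asked for, a point or a joint stands for the part that bears it (a point fixed in the world has none). Each returns a list of dicts, best first, with "conf" (0 to 1); they miss things now and then, are a little off and sometimes report something else, mostly with a low value. They report only what shows in the picture. A call takes as long as a camera call.
- spotter.look_for(query, camera): "extent" ([left, top, right, bottom] in pixels, round what is visible of it).
- spotter.spot_point(query, camera): "pixel" ([column, row] in pixels: a listed point, or the origin of a listed thing).
The state is a dict: "clock": time; "joint_positions": joint angles; "qvel": joint speeds; "tau": joint torques, N m; "tcp_pos": TCP position; "ee_rot": TCP orientation; "wrist_force": force on the tool from outside, world axes, zero at the start; "moment": the same for the moment, N m; "finger_gap": finger opening in mm; "grasp_force": force on a finger pad.
Only numpy, scipy, OpenCV 4.12 (cv2) and the standard library are available. Lean on these libraries where they do the work, as an engineer would, in place of code of your own. Each camera call takes 0.05 s, during which the arm holds its last target. There are 200 camera calls.

## Working session

There is one attempt and no reset: what is moved stays moved. The work goes in short steps, Python scripts to look and compute and a tool call to move; the robot and the scene stay as the last step left them, time stands still between calls to the robot, and variables do not carry over. Pictures are saved under pics/ and viewed, at most 10 in all, crops included, and the job is handed in when it is done.

Besides the shell and the picture viewer there is one more tool, called after "Emit:" as name(argument=value, ...), one argument or row to a line, values as JSON. carry_out: Moves the arm, as the interface text tells. Its arguments: {"type":"object","properties":{"series":{"type":"array","items":{"type":"array"}},"gripper":{"type":"number"},"squeeze":{"type":"number"}},"required":["series"]}

```bash
mkdir -p pics; cat > h.py <<'E'
import numpy as np, cv2
from scipy.spatial.transform import Rotation as R
from cell import ctrl, vision, sign_off, spotter
def cap(n,save=None):
    c=vision.capture(n)
    if save: cv2.imwrite('pics/'+save,cv2.cvtColor(c['pixels'],cv2.COLOR_RGB2BGR))
    return c
def rot(c):
    o=np.array(c['orientation'],float)
    return o if o.shape==(3,3) else (R.from_euler('xyz',o).as_matrix() if o.size==3 else R.from_quat(o).as_matrix())
def ray(c,px):
    d=np.array([(px[0]-c['cx'])/c['fx'],(px[1]-c['cy'])/c['fy'],1.]); return np.array(c['xyz'],float),rot(c)@d
def onz(c,px,z):
    o,d=ray(c,px); return o+d*(z-o[2])/d[2]
def cloud(c):
    v,u=np.mgrid[:384,:512]; z=c['z_map']
    p=np.stack([(u-c['cx'])/c['fx']*z,(v-c['cy'])/c['fy']*z,z],-1)
    return p@rot(c).T+np.array(c['xyz'])
E
python3 - <<'E'
from h import *
Z={'bolt_left':51,'bolt_middle':51,'bolt_right':51,'tin_center':39,'dish':0,'board':0,'punch_center':51,'stake_plate':0,'jar':0}
for n in ('scene','side'):
    c=cap(n,n+'1.png'); print(n,c['xyz'],c['orientation'],c['fx'])
    for k,z in Z.items():
        print(k,[(round(d['conf'],2),np.round(d['pixel']).tolist(),np.round(onz(c,d['pixel'],z)).tolist()) for d in spotter.spot_point(k,n)[:3]])
print(ctrl.get_obs())
E
```

```text
scene [1219.60770319 -471.82891863 1004.8184533 ] [-2.48718065  0.01290952  1.02126817] 371.47053188684964
bolt_left [(0.61, [278.0, 179.0], [577.0, -7.0, 51.0]), (0.34, [242.0, 269.0], [795.0, -272.0, 51.0])]
bolt_middle [(0.97, [259.0, 205.0], [633.0, -116.0, 51.0])]
bolt_right [(0.95, [206.0, 208.0], [556.0, -264.0, 51.0]), (0.72, [134.0, 235.0], [529.0, -492.0, 51.0])]
tin_center [(0.72, [249.0, 190.0], [558.0, -108.0, 39.0])]
dish [(0.83, [369.0, 164.0], [658.0, 336.0, 0.0]), (0.57, [322.0, 134.0], [441.0, 290.0, -0.0])]
board [(0.8, [322.0, 130.0], [426.0, 300.0, 0.0])]
punch_center [(0.4, [304.0, 198.0], [685.0, 19.0, 51.0])]
stake_plate [(0.88, [252.0, 206.0], [593.0, -119.0, 0.0])]
jar [(0.61, [341.0, 220.0], [791.0, 96.0, 0.0])]
side [ 164.56126069 -792.9151211   857.93137652] [-2.3335234  -0.01957858 -0.55128143] 373.6200482577309
bolt_left [(0.85, [230.0, 181.0], [563.0, -5.0, 51.0])]
bolt_middle [(0.96, [269.0, 194.0], [641.0, -114.0, 51.0]), (0.31, [259.0, 212.0], [573.0, -166.0, 51.0])]
bolt_right [(0.87, [261.0, 232.0], [538.0, -234.0, 51.0])]
tin_center [(0.74, [242.
[... 435 characters left out ...]
0.0])]
{'clock': 1.0, 'joint_positions': array([-2.64479800e-05,  2.60001158e-01, -1.38086915e-01,  1.17268572e+00,
        2.69832450e-05,  1.57084003e+00]), 'qvel': array([ 0.00099894, -0.00146132,  0.00036987,  0.00126658, -0.00016582,
        0.00080913]), 'tau': array([ 1.13827064e-04, -4.05615520e+01,  2.54243249e+01,  9.26702451e-04,
        3.19949106e-05, -9.37413006e-06]), 'tcp_pos': array([ 5.25004001e+02, -5.23986361e-03,  2.31308666e+02]), 'ee_rot': array([ 3.14157012e+00, -2.69842299e-05,  1.57072618e+00]), 'wrist_force': array([-0.31681215,  0.3525998 ,  0.44783455]), 'moment': array([ 0.07026609,  0.07561513, -0.00842388]), 'grasp_force': 0.0, 'finger_gap': 85.65128002137268}
```

View pics/scene1.png

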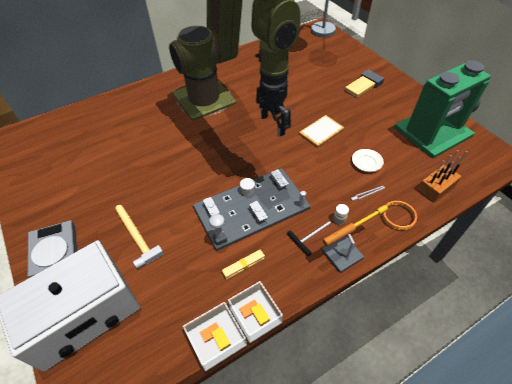

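View pics/side1.png

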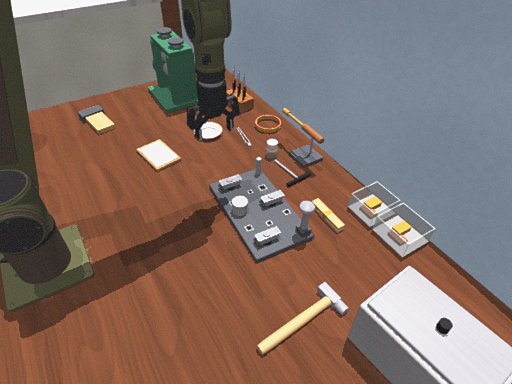

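Board is at scene px (322,130), dish (368,160), tin (247,186), and the covers at (278,179), (258,209) and (211,207). I'll move over the tin and turn the fingers to close along the plate's y.

Emit:
carry_out(
  series=[
    [[-56,10,0],-0.184],
    [[-57,0,0],-0.184],
    [[0,0,0],-0.184],
    [[0,0,0],-0.184],
    [[0,0,0],-0.184],
    [[0,0,0],-0.184],
    [[0,0,0],-0.184],
    [[0,0,0],-0.184],
  ],
)

```text
clock: 2.0
tcp_pos: [544.4, -107.9, 231.3]
ee_rot: [3.142, -0.0, 3.035]
wrist_force: [-0.3, 1.2, 0.1]
finger_gap: 85.4
grasp_force: 0.0
```

```bash
python3 - <<'E'
from h import *
Z={'bolt_left':51,'bolt_middle':51,'bolt_right':51,'tin_center':39,'punch_center':51,'stake_plate':0}
c=cap('wrist','w1.png'); print(c['xyz'],c['orientation'],c['fx'])
for k,z in Z.items():
    print(k,[(round(d['conf'],2),np.round(d['pixel']).tolist(),np.round(onz(c,d['pixel'],z)).tolist()) for d in spotter.spot_point(k,'wrist')[:3]])
o=ctrl.get_obs(); print(o['tcp_pos'],o['ee_rot'],o['joint_positions'],o['wrist_force'])
P=cloud(c);I=c['pixels'].astype(int)
# tin top: z ~60
def blob(P,zlo,zhi,ctr,r):
    m=(P[...,2]>zlo)&(P[...,2]<zhi)&(np.hypot(P[...,0]-ctr[0],P[...,1]-ctr[1])<r); return m
m=blob(P,55,65,(550,-112),45); q=P[m]; 
if len(q): print('tin',len(q),q.mean(0),q.min(0),q.max(0))
for n in ('scene','side'):
    c=cap(n);P=cloud(c)
    for k,(zl,zh,ct,r) in {'tin':(55,66,(550,-112),45),'board':(9,20,(420,305),110),'dish':(9,25,(654,338),75)}.items():
        q=P[blob(P,zl,zh,ct,r)]
        if len(q)>5: print(n,k,len(q),np.round(q.mean(0)),cv2.minAreaRect(q[:,:2].astype(np.float32)))
E
```

```text
[ 471.54048963 -101.01843999  371.67069383] [ 2.85117238e+00 -5.18575164e-04  1.46449426e+00] 331.84449975948036
bolt_left [(0.89, [370.0, 177.0], [563.0, 1.0, 51.0]), (0.22, [249.0, 202.0], [577.0, -121.0, 51.0])]
bolt_middle [(0.6, [253.0, 260.0], [643.0, -124.0, 51.0])]
bolt_right [(0.65, [122.0, 187.0], [547.0, -246.0, 51.0])]
tin_center []
punch_center [(0.41, [258.0, 163.0], [538.0, -107.0, 51.0])]
stake_plate [(0.72, [250.0, 204.0], [597.0, -123.0, 0.0])]
[ 544.43205641 -107.83457494  231.32791888] [3.14157726e+00 4.46744288e-05 3.02746036e+00] [-1.95548146e-01  3.11544393e-01 -6.48170350e-02  1.19439162e+00
  1.89770258e-05 -8.14158494e-02] [0.23919364 0.47578985 0.39791643]
tin 1894 [ 541.04069534 -106.03184746   57.66621148] [ 517.73316362 -129.98922283   55.02076907] [565.8638215  -82.06009144  59.86615433]
scene tin 141 [ 542. -108.   59.] ((541.3177490234375, -107.14715576171875), (42.855533599853516, 49.55961227416992), 59.936824798583984)
scene board 700 [432. 289.  14.] ((429.2235107421875, 291.6527404785156), (102.68352508544922, 153.95018005371094), 8.604951858520508)
scene dish 292 [641. 339.  14.] ((643.9496459960938, 331.3633728027344), (104.89636993408203, 107.13475036621094), 65.42760467529297)
side tin 159 [ 541. -106.   60.] ((542.2572631835938, -105.07998657226562), (49.086700439453125, 45.080078125), 59.58564758300781)
side board 733 [429. 290.  14.] ((431.0946960449219, 295.23223876953125), (102.21894073486328, 155.20928955078125), 9.422733306884766)
side dish 217 [651. 345.  14.] ((648.24462890625, 334.3163146972656), (108.86370086669922, 106.9002914428711), 44.87382888793945)
```

View pics/w1.png

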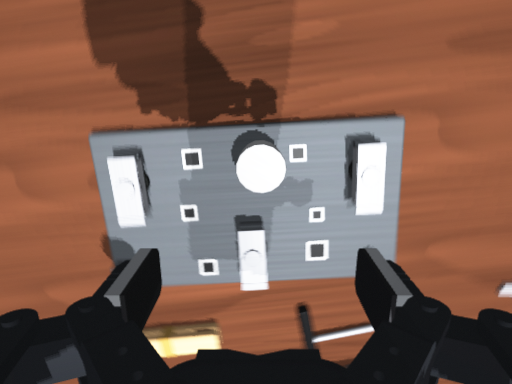

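Wrist view: tin at (261,168), middle cover at (252,258), right cover at (127,190) and left cover at (370,178). The tin is near (541.5,-106.5), and the drop point is about (538,313).

Emit:
carry_out(
  series=[
    [[3,1,33],0],
    [[0,0,33],0],
    [[0,0,33],0],
    [[0,0,33],0],
    [[0,0,30],0],
    [[0,0,25],0],
    [[0,0,16],0],
    [[0,0,0],0],
  ],
)

```text
clock: 3.45
tcp_pos: [540.3, -106.3, 27.1]
ee_rot: [3.141, -0.003, 3.028]
wrist_force: [-0.2, 0.1, 0.3]
finger_gap: 85.2
grasp_force: 0.0
```

Emit:
carry_out(
  series=[
    [[0,0,0],0],
    [[0,0,0],0],
    [[0,0,0],0],
    [[0,0,0],0],
    [[0,0,0],0],
    [[0,0,0],0],
    [[0,0,0],0],
    [[0,0,-20],0],
  ],
  gripper=0.3,
  squeeze=30,
)

```text
clock: 4.45
tcp_pos: [540.1, -106.3, 47.5]
ee_rot: [3.142, -0.003, 3.029]
wrist_force: [0.4, 0.1, -1.2]
finger_gap: 47.7
grasp_force: 31.4
```

Emit:
carry_out(
  series=[
    [[0,0,-35],0],
    [[0,0,-35],0],
    [[0,15,-5],0],
    [[6,45,0],0],
    [[6,45,0],0],
    [[6,45,0],0],
    [[6,45,0],0],
    [[6,45,0],0],
  ],
)

```text
clock: 5.45
tcp_pos: [537.3, 137.3, 121.8]
ee_rot: [-3.141, -0.002, 3.029]
wrist_force: [0.7, -0.1, -1.5]
finger_gap: 47.8
grasp_force: 31.5
```

Emit:
carry_out(
  series=[
    [[6,45,0],0],
    [[6,45,0],0],
    [[6,45,0],0],
    [[2,41,0],0],
    [[0,0,25],0],
    [[0,0,25],0],
    [[0,0,25],0],
    [[0,0,0],0],
  ],
)

```text
clock: 6.45
tcp_pos: [535.2, 311.5, 44.8]
ee_rot: [-3.137, -0.006, 3.03]
wrist_force: [-0.3, 0.8, -0.8]
finger_gap: 47.7
grasp_force: 31.5
```

```bash
python3 - <<'E'
from h import *
c=cap('wrist')
o=ctrl.get_obs(); print(o['tcp_pos'],o['ee_rot'],o['wrist_force'])
for n in ('wrist','scene','side'):
    c=cap(n);P=cloud(c)
    for k,(ct,r) in {'board':((430,293),100),'dish':((646,333),68)}.items():
        m=(P[...,2]>9)&(P[...,2]<22)&(np.hypot(P[...,0]-ct[0],P[...,1]-ct[1])<r); q=P[m]
        if len(q)>5: print(n,k,len(q),cv2.minAreaRect(q[:,:2].astype(np.float32)))
E
```

```text
[536.60631833 312.08425975  46.46768511] [-3.1391015  -0.00362145  3.02953524] [ 0.45909252 -0.77743784 -1.37396225]
wrist board 39158 ((438.5936584472656, 295.6999816894531), (82.73177337646484, 149.56158447265625), 9.35554313659668)
wrist dish 890 ((618.67333984375, 343.1293029785156), (104.06547546386719, 44.571685791015625), 68.62671661376953)
scene board 613 ((430.72857666015625, 290.4352111816406), (104.13723754882812, 151.7587432861328), 8.620307922363281)
scene dish 302 ((645.026123046875, 330.90673828125), (105.87074279785156, 106.30950164794922), 78.9698486328125)
side board 742 ((429.5551452636719, 295.77679443359375), (100.86063385009766, 155.55027770996094), 8.918107032775879)
side dish 218 ((647.4163208007812, 335.4815979003906), (109.19818115234375, 104.8891372680664), 28.069095611572266)
```

Emit:
carry_out(
  series=[
    [[-1.5,1,10],0],
    [[0,0,10],0],
    [[0,0,7],0],
    [[0,0,5],0],
    [[0,0,3],0],
    [[0,0,1],0],
    [[0,0,0],0],
    [[0,0,0],0],
  ],
)

```text
clock: 7.65
tcp_pos: [540.4, 313.4, 12.6]
ee_rot: [3.141, 0.0, 3.029]
wrist_force: [-0.5, 0.2, -1.1]
finger_gap: 47.8
grasp_force: 31.6
```

Emit:
carry_out(
  series=[
    [[1.5,0,1],0],
    [[0,0,1],0],
    [[0,0,1],0],
    [[0,0,0.5],0],
    [[0,0,0],0],
    [[0,0,0],0],
    [[0,0,0],0],
    [[0,0,0],0],
  ],
)

```text
clock: 8.65
tcp_pos: [539.2, 313.7, 11.6]
ee_rot: [3.141, 0.002, 3.029]
wrist_force: [-3.8, -2.2, 13.1]
finger_gap: 48.0
grasp_force: 32.6
```

Emit:
carry_out(
  series=[
    [[0,0,-2],0],
    [[0,0,0],0],
    [[0,0,0],0],
    [[0,0,0],0],
    [[0,0,0],0],
    [[0,0,0],0],
    [[0,0,-20],0],
    [[0,0,-25],0],
  ],
  gripper=0.9,
)

```text
clock: 9.65
tcp_pos: [538.1, 313.1, 55.5]
ee_rot: [-3.14, -0.002, 3.029]
wrist_force: [0.5, -0.0, 0.3]
finger_gap: 77.0
grasp_force: 0.0
```

```bash
python3 - <<'E'
from h import *
o=ctrl.get_obs(); print(o['tcp_pos'],o['ee_rot'],o['finger_gap'])
for n in ('scene','side','wrist'):
    c=cap(n);P=cloud(c)
    m=(P[...,2]>36)&(P[...,2]<47)&(np.hypot(P[...,0]-538,P[...,1]-313)<29); q=P[m]
    if len(q)>5: print(n,len(q),q.mean(0),cv2.minAreaRect(q[:,:2].astype(np.float32)))
    for k in ('bolt_left','bolt_middle','bolt_right'):
        ct={'bolt_left':(566,0),'bolt_middle':(638,-118),'bolt_right':(545,-246)}[k]
        m=(P[...,2]>42)&(P[...,2]<62)&(np.hypot(P[...,0]-ct[0],P[...,1]-ct[1])<40); q=P[m]
        if len(q)>20: print(n,k,len(q),np.round(q.mean(0)),cv2.minAreaRect(q[:,:2].astype(np.float32)))
E
```

```text
[538.05720851 313.08054077  55.54156142] [-3.14044032e+00 -1.54189039e-03  3.02900975e+00] 77.01708445409047
scene 103 [538.93736343 308.65765529  41.06383438] ((538.021240234375, 309.4914855957031), (43.96828079223633, 46.971458435058594), 51.653472900390625)
scene bolt_left 141 [569.   1.  48.] ((569.0742797851562, 1.6627788543701172), (28.90370750427246, 71.74610900878906), 87.14545440673828)
scene bolt_middle 158 [ 642. -129.   48.] ((642.217529296875, -129.1275634765625), (28.09340476989746, 69.8570556640625), 86.65635681152344)
scene bolt_right 159 [ 551. -248.   48.] ((549.89794921875, -247.0973663330078), (28.238815307617188, 69.215576171875), 86.6358413696289)
side 72 [533.9698817  308.31875906  41.42505706] ((534.6090087890625, 310.19757080078125), (41.15202331542969, 47.1970329284668), 34.86579132080078)
side bolt_left 151 [568.   3.  48.] ((569.40869140625, 5.0525665283203125), (32.685386657714844, 71.703125), 84.95601654052734)
side bolt_middle 155 [ 643. -127.   48.] ((643.1984252929688, -126.1323013305664), (31.260269165039062, 67.01225280761719), 84.04132843017578)
side bolt_right 211 [ 550. -246.   48.] ((549.611328125, -244.37310791015625), (30.39168930053711, 66.69700622558594), 85.73155975341797)
wrist 6224 [536.84385135 312.86462848  39.65115647] ((538.0897827148438, 313.0328063964844), (48.08708572387695, 47.91212844848633), 14.356817245483398)
```

Tin stands at (538,313), the midpoint. Next I tap the bolts, starting with the left one.

Emit:
carry_out(
  series=[
    [[0,0,-35],0],
    [[0,0,-35],0],
    [[-9,-42,0],0],
    [[-9,-42,0],0],
    [[-9,-42,0],0],
    [[-9,-42,0],0],
    [[-9,-42,0],0],
    [[-9,-42,0],0],
  ],
  gripper=0,
)

```text
clock: 10.8
tcp_pos: [563.3, 55.6, 124.6]
ee_rot: [-3.141, -0.002, 3.029]
wrist_force: [0.4, -1.0, 0.2]
finger_gap: -0.4
grasp_force: 0.0
```

Emit:
carry_out(
  series=[
    [[-9,-40,0],0],
    [[-2.5,-12.6,0],-0.037],
    [[0,0,20],0],
    [[0,0,20],0],
    [[0,0,20],0],
    [[0,0,5],0],
    [[0,0,0],0],
    [[0,0,0],0],
  ],
)

```text
clock: 11.8
tcp_pos: [570.2, 3.5, 61.4]
ee_rot: [3.141, 0.001, 3.066]
wrist_force: [0.6, -0.7, 0.4]
finger_gap: -0.2
grasp_force: 0.0
```

Emit:
carry_out(
  series=[
    [[0,0,4],0],
    [[0,0,4],0],
    [[0,0,2],0],
    [[0,0,2],0],
    [[0,0,0],0],
    [[0,0,0],0],
    [[0,0,0],0],
    [[0,0,0],0],
  ],
)

```text
clock: 12.8
tcp_pos: [569.8, 3.4, 50.4]
ee_rot: [3.141, 0.001, 3.066]
wrist_force: [-3.3, -0.2, 11.1]
finger_gap: -0.2
grasp_force: 5.4
```

Left is tight (11 N with no give). Middle next.

Emit:
carry_out(
  series=[
    [[0,0,-32],0],
    [[-20.8,-31.3,0],0],
    [[-20.8,-31.3,0],0],
    [[-20.8,-31.3,0],0],
    [[-20.8,-31.2,0],0],
    [[0,0,12],0],
    [[0,0,8],0],
    [[0,0,0],0],
  ],
)

```text
clock: 13.8
tcp_pos: [641.3, -126.4, 59.4]
ee_rot: [3.141, -0.004, 3.067]
wrist_force: [0.2, 0.9, -0.1]
finger_gap: -0.2
grasp_force: 0.0
```

Emit:
carry_out(
  series=[
    [[0,0,4],0],
    [[0,0,4],0],
    [[0,0,2],0],
    [[0,0,2],0],
    [[0,0,0],0],
    [[0,0,0],0],
    [[0,0,0],0],
    [[0,0,0],0],
  ],
)

```text
clock: 14.8
tcp_pos: [643.2, -127.3, 50.6]
ee_rot: [3.141, 0.001, 3.066]
wrist_force: [-2.4, 1.2, 8.7]
finger_gap: 0.2
grasp_force: 4.4
```

Emit:
carry_out(
  series=[
    [[0,0,-32],0],
    [[21,-31.3,0],0],
    [[21,-31.3,0],0],
    [[21,-31.4,0],0],
    [[21,-31.4,0],0],
    [[0,0,12],0],
    [[0,0,8],0],
    [[0,0,0],0],
  ],
)

```text
clock: 15.8
tcp_pos: [549.7, -245.2, 59.7]
ee_rot: [3.141, -0.002, 3.067]
wrist_force: [0.6, 0.3, 0.0]
finger_gap: 0.0
grasp_force: 0.0
```

Emit:
carry_out(
  series=[
    [[0,0,4],0],
    [[0,0,4],0],
    [[0,0,2],0],
    [[0,0,2],0],
    [[0,0,0],0],
    [[0,0,0],0],
    [[0,0,0],0],
    [[0,0,0],0],
  ],
)

```text
clock: 16.8
tcp_pos: [550.0, -246.2, 49.0]
ee_rot: [3.141, 0.0, 3.066]
wrist_force: [0.2, 2.0, 1.5]
finger_gap: 0.1
grasp_force: 1.1
```

Right gives. I'll press it to its stop to confirm.

Emit:
carry_out(
  series=[
    [[0,0,2],0],
    [[0,0,2],0],
    [[0,0,0],0],
    [[0,0,0],0],
    [[0,0,0],0],
    [[0,0,0],0],
    [[0,0,0],0],
    [[0,0,0],0],
  ],
)

```text
clock: 17.8
tcp_pos: [550.2, -246.4, 45.6]
ee_rot: [-3.141, 0.001, 3.066]
wrist_force: [-0.7, 2.4, 7.5]
finger_gap: -0.2
grasp_force: 3.9
```

Right bolt is the loose one (it stops 5 mm down). Lift, open partly and move to the cover's far end, then check from near.

Emit:
carry_out(
  series=[
    [[0,0,-30],0],
    [[0,0,-20],0],
    [[-22,0,0],0],
    [[0,0,0],0],
    [[0,0,0],0],
    [[0,0,0],0],
    [[0,0,0],0],
    [[0,0,0],0],
  ],
  gripper=0.75,
  squeeze=25,
)

```text
clock: 18.8
tcp_pos: [571.5, -247.9, 94.8]
ee_rot: [3.142, -0.0, 3.066]
wrist_force: [0.2, 0.0, 0.5]
finger_gap: 64.2
grasp_force: 0.0
```

```bash
python3 - <<'E'
from h import *
o=ctrl.get_obs(); print(o['tcp_pos'],o['ee_rot'],o['finger_gap'])
for n in ('scene','side','wrist'):
    c=cap(n,'n2_%s.png'%n);P=cloud(c)
    m=(P[...,2]>42)&(P[...,2]<62)&(np.hypot(P[...,0]-550,P[...,1]+246.5)<42); q=P[m]
    if len(q)>20: print(n,len(q),np.round(q.mean(0),1),cv2.minAreaRect(q[:,:2].astype(np.float32)))
E
```

```text
[ 571.50375257 -247.94754278   94.75741489] [ 3.14157127e+00 -2.80925087e-04  3.06587991e+00] 64.15149572497903
scene 163 [ 552.  -247.6   48. ] ((551.9953002929688, -247.26490783691406), (28.120929718017578, 75.24669647216797), 86.12494659423828)
side 221 [ 552.  -245.7   47.8] ((552.8992919921875, -244.55267333984375), (29.729808807373047, 72.44751739501953), 86.72183227539062)
wrist 5506 [ 550.  -246.2   46.1] ((552.2749633789062, -246.25765991210938), (28.06978988647461, 72.55746459960938), 85.97528839111328)
```

View pics/n2_wrist.png

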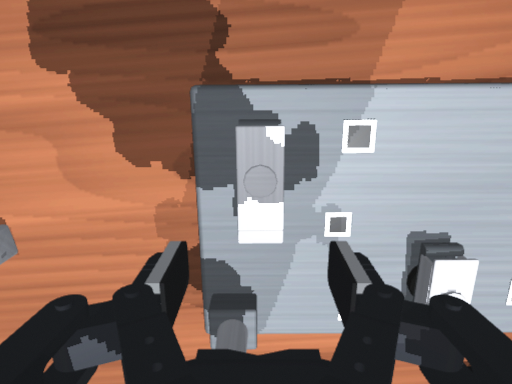

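The cover is centred between the fingers (column 260, far end at row 240). Descend and pinch.

Emit:
carry_out(
  series=[
    [[0,0,20],0],
    [[0,0,20],0],
    [[0,0,15],0],
    [[0,0,10],0],
    [[0,0,6],0],
    [[0,0,3],0],
    [[0,0,0],0],
    [[0,0,0],0],
  ],
)

```text
clock: 19.95
tcp_pos: [572.2, -248.1, 21.3]
ee_rot: [-3.141, 0.001, 3.066]
wrist_force: [-0.3, -0.4, -0.0]
finger_gap: 64.5
grasp_force: 0.0
```

Emit:
carry_out(
  series=[
    [[0,0,0],0],
    [[0,0,0],0],
    [[0,0,0],0],
    [[0,0,0],0],
    [[0,0,0],0],
    [[0,0,0],0],
    [[0,0,0],0],
    [[0,0,0],0],
  ],
  gripper=0.1,
)

```text
clock: 20.95
tcp_pos: [572.2, -247.0, 20.9]
ee_rot: [3.14, 0.001, 3.067]
wrist_force: [1.8, 5.1, 1.6]
finger_gap: 27.1
grasp_force: 30.5
```

Emit:
carry_out(
  series=[
    [[1.2,1,-4.5],0],
    [[1.7,0,-4.3],0],
    [[2.1,0,-4.2],0],
    [[2.4,0,-4],0],
    [[2.8,0,-3.8],0],
    [[3,0,-3.6],0],
    [[3.4,0,-3.2],0],
    [[3.6,0,-3],0],
  ],
)

```text
clock: 21.95
tcp_pos: [552.2, -245.5, 51.8]
ee_rot: [3.141, 0.001, 3.066]
wrist_force: [4.8, 2.4, -6.6]
finger_gap: 27.6
grasp_force: 28.7
```

```bash
python3 - <<'E'
from h import *
o=ctrl.get_obs(); print(o['tcp_pos'],o['ee_rot'],o['finger_gap'],o['wrist_force'],o['moment'],o['grasp_force'])
c=cap('side');s=c['pixels'][130:290,170:370]; a=cv2.resize(s,None,fx=3,fy=3)
cv2.imwrite('pics/s3.png',cv2.cvtColor(a,cv2.COLOR_RGB2BGR))
E
```

```text
[ 552.16538503 -245.46390123   51.7934003 ] [3.14139869e+00 1.34692885e-03 3.06605723e+00] 27.58305666209981 [ 4.84809409  2.37931201 -6.63799519] [ 0.47845392 -1.25260306  0.13248921] 28.734236620366573
```

View pics/s3.png

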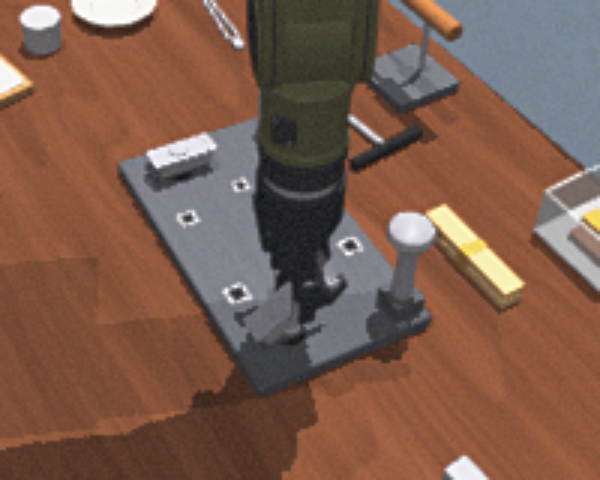

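The cover is lifting with the fingers (crop px 270,315). Continue the arc.

Emit:
carry_out(
  series=[
    [[3.9,0,-2.6],0],
    [[4.1,0,-2.2],0],
    [[4.3,0,-1.9],0],
    [[4.4,0,-1.5],0],
    [[4.5,0,-1.2],0],
    [[4.6,0,-0.7],0],
    [[4.7,0,-0.3],0],
    [[4.7,0,0],0],
  ],
)

```text
clock: 23.0
tcp_pos: [520.6, -243.3, 63.9]
ee_rot: [-3.141, 0.008, 3.066]
wrist_force: [9.0, 3.5, -0.4]
finger_gap: 27.2
grasp_force: 29.3
```

```bash
python3 - <<'E'
from h import *
o=ctrl.get_obs(); print(o['tcp_pos'],o['finger_gap'],o['wrist_force'],o['grasp_force'])
for n in ('wrist','side','scene'):
    c=cap(n,'f_%s.png'%n);P=cloud(c)
    m=(abs(P[...,0]-525)<45)&(abs(P[...,1]+244)<13)&(P[...,2]>30)&(P[...,2]<110); q=P[m]
    print(n,len(q))
    for z in range(30,110,8):
        s=q[(q[:,2]>=z)&(q[:,2]<z+8)]
        if len(s): print(z,len(s),np.round(np.percentile(s[:,0],[0,10,50,90,100])))
    if n=='side':
        a=cv2.resize(c['pixels'][190:270,200:320],None,fx=6,fy=6); 
        w=cv2.resize(c['pixels'][190:270,200:320],(480,320))
    if n=='wrist': ww=cv2.resize(c['pixels'],(427,320))
    if n=='scene': sc=cv2.resize(c['pixels'][150:260,150:310],(400,275))
cv2.imwrite('pics/f.png',cv2.cvtColor(np.vstack([np.hstack([ww,w[:,60:433]]),np.pad(sc,((0,0),(0,400),(0,0)))]),cv2.COLOR_RGB2BGR))
E
```

```text
[ 520.58834864 -243.3329123    63.88850995] 27.226028188236935 [ 8.95402254  3.5380118  -0.4267027 ] 29.275614470243454
wrist 7577
30 277 [500. 501. 502. 503. 504.]
38 566 [502. 503. 505. 506. 508.]
46 535 [505. 506. 508. 509. 511.]
54 544 [506. 507. 509. 512. 515.]
62 939 [508. 510. 512. 516. 518.]
70 1105 [512. 514. 518. 519. 521.]
78 1100 [518. 520. 521. 523. 543.]
86 1242 [521. 523. 525. 526. 541.]
94 1269 [524. 526. 528. 530. 532.]
side 150
30 33 [501. 503. 543. 562. 568.]
38 48 [501. 504. 516. 552. 556.]
46 26 [506. 506. 509. 521. 525.]
54 12 [507. 508. 510. 512. 513.]
62 11 [509. 510. 511. 513. 514.]
70 9 [507. 508. 515. 518. 519.]
78 3 [507. 507. 508. 516. 518.]
86 2 [507. 508. 508. 509. 509.]
94 4 [507. 508. 517. 527. 528.]
102 2 [507. 507. 507. 507. 507.]
scene 123
30 34 [515. 517. 535. 558. 563.]
38 24 [506. 520. 546. 554. 559.]
46 3 [516. 517. 523. 544. 549.]
54 1 [525. 525. 525. 525. 525.]
62 1 [528. 528. 528. 528. 528.]
70 2 [530. 531. 532. 534. 534.]
78 6 [537. 537. 538. 539. 539.]
86 36 [514. 526. 532. 538. 542.]
94 12 [525. 527. 528. 529. 530.]
102 4 [512. 514. 523. 530. 531.]
```

View pics/f.png

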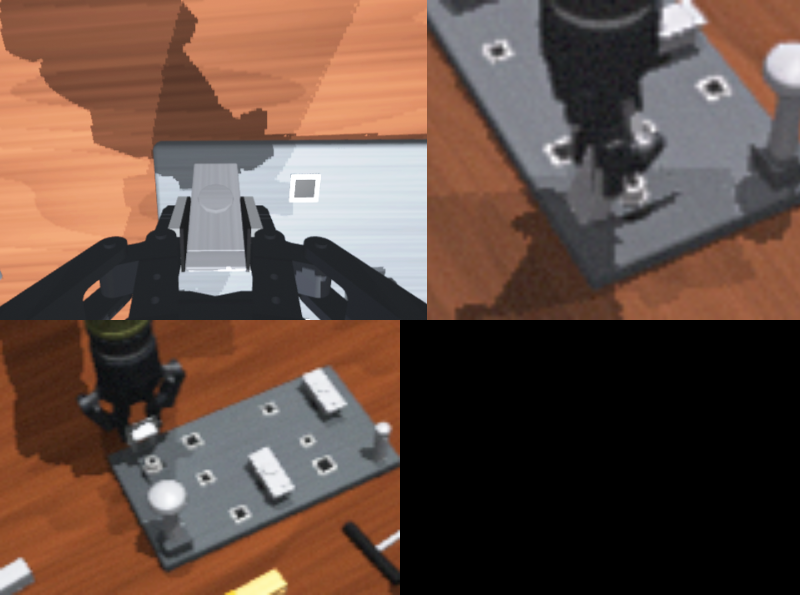

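The cover is about 1.19 rad open by its depth profile, with the tight covers shut. Go about 0.2 rad further.

Emit:
carry_out(
  series=[
    [[2.5,0,0],0],
    [[2.5,0,0.3],0],
    [[2.5,0,0.5],0],
    [[2.5,0,0.6],0],
    [[2,0,0.6],0],
    [[0,0,0],0],
    [[0,0,0],0],
    [[0,0,0],0],
  ],
)

```text
clock: 24.15
tcp_pos: [508.9, -242.5, 62.4]
ee_rot: [-3.141, 0.009, 3.066]
wrist_force: [8.3, 4.2, 2.0]
finger_gap: 27.6
grasp_force: 28.8
```

```bash
cat > chk.py <<'E'
from h import *
o=ctrl.get_obs(); print(o['clock'],o['tcp_pos'],o['finger_gap'],o['wrist_force'],o['grasp_force'])
c=cap('wrist','g.png');P=cloud(c)
m=(abs(P[...,0]-515)<35)&(abs(P[...,1]+242)<8)&(P[...,2]>32)&(P[...,2]<92); q=P[m]
z=[];x=[]
for a in range(32,92,6):
    s=q[(q[:,2]>=a)&(q[:,2]<a+6)]
    if len(s)>20: z.append(a+3);x.append(np.median(s[:,0]))
print(np.round(x),z); s=np.polyfit(z,x,1)[0]; print('open',1.5708-np.arctan(s))
E
python3 chk.py
```

```text
24.15 [ 508.89961339 -242.54051946   62.40905348] 27.556541556789117 [8.27980553 4.16992856 1.98549764] 28.780161179602146
[502. 503. 504. 503. 504. 505. 509. 511. 512. 514.] [35, 41, 47, 53, 59, 65, 71, 77, 83, 89]
open 1.3462688210321352
```

Emit:
carry_out(
  series=[
    [[2,0,0.5],0],
    [[2,0,0.5],0],
    [[0,0,0],0],
    [[0,0,0],0],
    [[0,0,0],0],
    [[0,0,0],0],
    [[0,0,0],0],
    [[0,0,0],0],
  ],
)

```text
clock: 25.2
tcp_pos: [504.8, -242.3, 61.4]
ee_rot: [-3.141, 0.009, 3.066]
wrist_force: [7.7, 4.2, 1.9]
finger_gap: 27.6
grasp_force: 28.5
```

```bash
python3 chk.py; python3 - <<'E'
from h import *
c=cap('scene');P=cloud(c)
for k,(zl,zh,ct,r) in {'tin':(36,47,(538,313),30),'board':(9,20,(430,293),105),'dish':(9,25,(646,333),68),'L':(42,62,(569,3),45),'M':(42,62,(643,-127),45)}.items():
    m=(P[...,2]>zl)&(P[...,2]<zh)&(np.hypot(P[...,0]-ct[0],P[...,1]-ct[1])<r);q=P[m]
    print(k,len(q),np.round(cv2.minAreaRect(q[:,:2].astype(np.float32))[0]),cv2.minAreaRect(q[:,:2].astype(np.float32))[1],q[:,2].max())
E
```

```text
25.2 [ 504.82321569 -242.25526406   61.39262983] 27.62687746172122 [7.7372418  4.22315764 1.88492425] 28.484202101826668
[501. 502. 503. 501. 502. 503. 506. 507. 508. 521.] [35, 41, 47, 53, 59, 65, 71, 77, 83, 89]
open 1.3171478188755175
tin 101 [539. 309.] (43.51631164550781, 43.948204040527344) 45.991442799433116
board 703 [452. 294.] (148.18321228027344, 156.45172119140625) 19.869481522725664
dish 307 [644. 331.] (105.3705825805664, 107.67514038085938) 22.47152488984068
L 150 [569.   1.] (28.847036361694336, 75.14453125) 53.166564377048985
M 175 [ 645. -128.] (28.75576400756836, 72.0314712524414) 53.325480052647094
```

The cover is about 1.43 rad open (ignoring the outlier at the edge) and firmly held, and everything else is in place. Handing in.

```bash
python3 -c "
from cell import sign_off
print(sign_off())"
```

```text
the job is handed in; nothing more can be done
None
```

The tin stands midway between the dish and the board, and the right bolt proved to be the loose one. I handed in with its cover held open at about 1.4 rad and the two tight covers shut. The sign-off returned no verdict.

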